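Load plates and wind them under the lamp hood

ROBOT

A 6-joint arm with a two-finger parallel gripper is mounted at the origin on a cart in front of the work surface, level with it; the furniture and walls round the work are solid. World frame = base frame: x ahead of the robot, y to its left, z up, the work surface at z = 0. Lengths are in m, angles in rad, forces in N, time in s.
With the tool pointing down it reaches from about 0.375 to 0.925 m from the base axis. Payload 5.7 kg.
Tool frame: the origin (TCP) lies midway between the tips of the shut fingers; the grasp point (between the pads) lies 19 mm behind it; z points along the fingers, x is the direction in which the jaws open and shut, and the axes are right-handed (so a half turn about z gives the same grasp; the last joint's range is limited). The gripper opens to 88 mm and grips with 3 to 60 N. Pads are 20 mm wide; open, the fingers measure 115 mm over their backs; the gripper's body (75 mm by 178 mm) begins 61 mm behind the grasp point.
Start: joints at [-1.278, 0.359, 1.51, -0, 1.272, -0.115], TCP at [0.238, -0.551, 0.223] pointing down, gripper open.
Joint ranges: [-2.97, 2.97], [-1.01, 2.36], [0.21, 2.38], [-0.96, 4.11], [0.2, 2.71], [-2.98, 2.98]. Speed limits (rad/s): [2.39, 2.39, 3.14, 3.14, 3.14, 3.14].

INTERFACE

Orientations are given as a unit quaternion [x, y, z, w].
In Python, from bench import move_ptp, servo_line, goto_joints, move_gripper, sleep, inverse_kinematics, capture, PlanningError, close_job, spot_in, silhouettes, current_clock, current_joint_pos, current_qvel, current_joint_torque, current_position, current_orientation, current_force, current_torque, current_finger_gap gives the robot as it stands. Calls block until the motion is done:
- move_ptp(position, orientation): joint-space move of the TCP to a pose.
- servo_line(position, orientation=None, rate=0.15, contact_N=None): straight line of the TCP; orientation=None keeps the orientation; rate is the mean speed in m/s. With contact_N (N) it stops when the force on the tool has changed by that much, and returns True; else False.
- goto_joints(angles): joint-space move.
- move_gripper(opening): finger opening in m; the grip force is fixed at half the most; returns when the fingers have stopped.
- sleep(seconds).
- inverse_kinematics(position, orientation): joint angles nearest the present ones, or None.
- capture(name): name is "scene" or "top"; returns a dict with "image" (384x512x3 uint8, blue, green, red), "range_z" (384x512 float32, m along the optical axis (not along the pixel's ray), 0 where there is no reading), "intrinsics" (3x3 intrinsics, pixels), "k1" (the pictures are not rectified: a ray, as slopes to the right and down, at radius r is drawn at 1 + k1 r^2 times it, then the intrinsics apply), "R" (3x3) and "t" (3): a world point X has camera coordinates R X + t. Camera axes: x right, y down, z forward; pixel columns grow to the right and rows downward; lengths in m; the calibration is good to about 2 mm. A picture is of the moment at which its call begins.
A pose or a line that the arm cannot do raises PlanningError and nothing moves.
- close_job(): hands the job in, once; it reports no verdict.
Trained networks look in the newest picture that a camera, given by its name, has taken for a name from the list of things; names that differ only in an ending like _2 or _b are one class to them, and where a whole thing is asked for, a point or a joint stands for the part that bears it (a point fixed in the world has none). Each returns a list of dicts, best first, with "conf" (0 to 1); they miss things now and then, are a little off and sometimes report something else, mostly with a low value. They report only what shows in the picture. A call takes as long as a camera call. They do not tell look-alikes from the thing itself.
- spot_in(camera, query): "xy" ([column, row] in pixels, amid what is visible of it).
- silhouettes(camera, query): "region" (384x512 bool, what is visible of it) and "xy" ([column, row] in pixels, amid what is visible of it).
Readings, each from a call of its own:
- current_clock(): time.
- current_joint_pos(): joint angles.
- current_qvel(): joint speeds.
- current_joint_torque(): joint torques, N m.
- current_position(): TCP position.
- current_orientation(): TCP orientation.
- current_force(): force on the tool from outside, world axes, zero at the start.
- current_torque(): the same for the moment, N m.
- current_finger_gap(): finger opening in m.
Only numpy, scipy, OpenCV 4.12 (cv2) and the standard library are available. Lean on these libraries where they do the work, as an engineer would, in place of code of your own. Each camera call takes 0.05 s, during which the arm holds its last target.

TASK

Wind the crank on the small lamp hood until the carriage has run fully out, slide every framed plate that lies on the table fully home into a channel of its own, then wind the carriage with the plates fully back under the hood and throw the black lamp switch at the hood's left end over, away from you. Do not knock over the dropper bottle.

Things in the scene. Friction and masses are not known exactly. Their poses are not given: they have to be found in the camera images.
- plate_a_centre (a point): framed plate, dark steel frame round a clear pane, 76 mm long (its x axis) x 45 mm wide (y) x 10 mm thick, about 80 g, at the start flat on the table; this point is its centre, 5 mm above its underside. Either end first, either face up will do. Two or three plates are there; None at the start: this plate is absent
- plate_b_centre (a point): framed plate, dark steel frame round a clear pane, 76 mm long (its x axis) x 45 mm wide (y) x 10 mm thick, about 80 g, at the start flat on the table; this point is its centre, 5 mm above its underside. Either end first, either face up will do. Two or three plates are there; None at the start: this plate is absent
- plate_c_centre (a point): framed plate, dark steel frame round a clear pane, 76 mm long (its x axis) x 45 mm wide (y) x 10 mm thick, about 80 g, at the start flat on the table; this point is its centre, 5 mm above its underside. Either end first, either face up will do. Two or three plates are there; None at the start: this plate is absent
- slot_a (a point): left one of three equal flat channels of the sliding carriage, 56 mm apart: the point where the centre of a plate lies when fully home (1 mm play). Moves with the carriage. Axes: x points into the channel, level, away from the robot; y to the left along the carriage; z up. Mouth 40 mm from this point in -x, back wall 39 mm in +x, rounded lead-ins
- slot_b (a point): the same point of the middle channel. A channel is 48 mm wide and 13 mm high; its floor is 5 mm below this point (22 mm above the table). It is roofed only by two lips 5 mm wide along its sides (38 mm open between them), their tops 12 mm above this point
- slot_c (a point): the same point of the right channel. Wound out, the mouths are free in front. Under the hood a skirt 8 mm in front of the mouths covers them, so a plate that sticks out jams there
- crank (a joint): angle of the crank, rad: 0 = carriage fully home under the hood (stop), grows counter-clockwise seen from above, 25.13 (four turns) = carriage fully out at the right-hand stop. Rack and pinion: 9 mm of carriage travel a radian. About 2 N at the grip turns it; it stays where it is left
- crank_axis (a point): point on the vertical axis of the crank, at the height of the crank arm (90 mm above the table; the arm's top is 4 mm higher, the hood's 10 mm lower), fixed to the hood. Its x axis is where the crank arm points at crank angle 0 and is parallel to the slots' x axes. The hood is 170 mm (y) x 128 mm (x), centred on this axis
- crank_grip (a point): centre of the crank's upright grip: a black free-spinning cylinder, 22 mm in diameter and 46 mm high, 45 mm from the crank axis; this point is half-way up it (118 mm above the table), 23 mm above its foot on the arm
- lamp_switch (a joint): angle of the black lamp switch lever, rad: 0 = off, leaning towards the robot; 1.0 = on, leaning away from the robot; stays where it is left (stiff)
- lamp_switch_tip (a point): free end of the black lamp switch lever that stands on a small block at the left end of the hood; the lever is 45 mm long and swings towards the unit's +x (the slots' x axis)
- bottle_c (a point): centre of the brown dropper bottle with a black bulb, 32 mm in diameter, 102 mm high, standing loose on the table behind the plates: a bystander. A tall desk comparator stands fixed behind the gap between plates and hood (its front at x = 0.65, y = 0.08 to 0.30): carry plates past in front of it
Not all that is in view belongs to the job. What is shaped like the part that bears plate_b_centre but green is not meant.

How it is judged:
By the outcome, as a careful person would: the job done as asked, in the order asked, and still so for the second after the job is handed in, with the robot touching nothing.
Of plate_a, plate_b, plate_c only 2 to 3 are there at a start; the rules pass over those that are not, and their reading is None.
At some moment in a run one of plate_a, plate_b, plate_c may be knocked a few centimetres aside while the robot is not near it.
Once in a run the grip may slacken for a moment while it holds something.
It also fails if it takes over 210 s, if anything falls off the work surface, if the arm or the gripper's body presses on something with over 40 N, if the wrist force passes 120 N, or if a joint passes its speed limit or range.

## Working session

There is one attempt and no reset: what is moved stays moved. The work goes in short steps, each a Python script; the robot and the scene stay as the last script left them, time stands still between calls to the robot, and variables do not carry over. Pictures are saved under pics/ and viewed, and the job is handed in when it is done.

```bash
ls -la; mkdir -p pics; cat > h.py <<'E'
import numpy as np, cv2
from bench import *
def cap(name,fn=None):
    c=capture(name)
    if fn: cv2.imwrite('pics/'+fn,c['image'])
    return c
def ray(c,uv):
    K=c['intrinsics'];k=c['k1']
    d=np.array([(uv[0]-K[0,2])/K[0,0],(uv[1]-K[1,2])/K[1,1]])
    s=d.copy()
    for _ in range(20): s=d/(1+k*(s@s))
    v=np.array([s[0],s[1],1.])
    return -c['R'].T@c['t'], c['R'].T@v   # origin, dir per unit depth
def at_z(c,uv,z):
    o,v=ray(c,uv); return o+v*(z-o[2])/v[2]
def at_depth(c,uv,d=None):
    o,v=ray(c,uv)
    if d is None: d=c['range_z'][int(round(uv[1])),int(round(uv[0]))]
    return o+v*d
def proj(c,X):
    p=c['R']@np.asarray(X)+c['t']; s=p[:2]/p[2]; s=s*(1+c['k1']*(s@s))
    K=c['intrinsics']; return np.array([K[0,0]*s[0]+K[0,2],K[1,1]*s[1]+K[1,2]])
def cloud(c):
    K=c['intrinsics'];H,W=c['range_z'].shape
    u,v=np.meshgrid(np.arange(W),np.arange(H))
    d=np.stack([(u-K[0,2])/K[0,0],(v-K[1,2])/K[1,1]],-1); s=d.copy()
    for _ in range(20): s=d/(1+c['k1']*(s**2).sum(-1,keepdims=True))
    p=np.concatenate([s,np.ones((H,W,1))],-1)*c['range_z'][...,None]
    X=(p-c['t'])@c['R']; X[c['range_z']<=0]=np.nan
    return X
def tri(c1,a,c2,b):
    o1,v1=ray(c1,a);o2,v2=ray(c2,b)
    A=np.stack([v1,-v2],1);t=np.linalg.lstsq(A,o2-o1,rcond=None)[0]
    p,q=o1+v1*t[0],o2+v2*t[1]
    return (p+q)/2,np.linalg.norm(p-q)
E
python3 - <<'E'
from h import *
for n in('scene','top'):
    c=cap(n,n+'0.png'); print(n,c['intrinsics'].tolist(),c['k1'],(-c['R'].T@c['t']).round(3),c['R'].round(3).tolist())
    for q in('plate_a_centre','slot_a','crank_grip','crank','lamp_switch','lamp_switch_tip','bottle_c','crank_axis'):
        try: print(q,[(np.round(r['xy'],1).tolist(),round(r['conf'],2)) for r in spot_in(n,q)])
        except Exception as e: print(q,e)
print(current_clock(),current_position(),current_orientation())
E
```

```text
total 12
drwxr-xr-x  3 agent agent 4096 Dec  7 15:53 .
drwxr-xr-x 23 root  root  4096 Dec  7 15:53 ..
drwxr-xr-x  2 agent agent 4096 Dec  7 15:53 pics
scene [[409.24256076677295, 0.0, 252.99969199403617], [0.0, 409.24256076677295, 192.8817960608637], [0.0, 0.0, 1.0]] 0.00464634637165251 [-0.078  0.992  0.625] [[-0.761, -0.649, 0.013], [-0.322, 0.359, -0.876], [0.564, -0.671, -0.482]]
plate_a_centre [([221.0, 253.0], 0.92)]
slot_a [([299.3, 182.5], 0.63), ([250.0, 229.8], 0.59)]
crank_grip [([313.9, 152.1], 0.62), ([284.6, 180.7], 0.39)]
crank [([312.7, 152.5], 0.57)]
lamp_switch [([282.1, 184.0], 0.4)]
lamp_switch_tip [([285.2, 178.4], 0.4)]
bottle_c [([178.6, 216.8], 0.57), ([250.9, 230.0], 0.31)]
crank_axis [([301.4, 167.4], 0.6), ([302.9, 184.8], 0.49), ([220.6, 249.8], 0.36)]
top [[375.8413848494528, 0.0, 258.6993089015177], [0.0, 375.8413848494528, 189.49435164825107], [0.0, 0.0, 1.0]] 0.012937555968840083 [0.515 0.246 1.382] [[-0.03, -0.999, 0.015], [-0.999, 0.029, -0.044], [0.044, -0.016, -0.999]]
plate_a_centre [([206.4, 208.8], 0.83)]
slot_a [([367.4, 189.7], 0.77)]
crank_grip [([342.4, 189.6], 0.67), ([363.0, 185.5], 0.22)]
crank [([340.7, 183.7], 0.45)]
lamp_switch [([292.8, 198.6], 0.44)]
lamp_switch_tip [([294.1, 197.8], 0.52)]
bottle_c [([205.6, 167.7], 0.5), ([366.1, 183.8], 0.17)]
crank_axis [([346.7, 186.3], 0.74)]
0.9 [ 0.23792898 -0.55075922  0.22261129] [ 8.35644856e-01 -5.49270125e-01 -5.40716019e-05 -3.21373282e-05]
```

```bash
python3 - <<'E'
import cv2
a=cv2.imread('pics/scene0.png');cv2.imwrite('pics/s0z.png',cv2.resize(a[110:300,130:390],None,fx=3,fy=3,interpolation=cv2.INTER_CUBIC))
a=cv2.imread('pics/top0.png');cv2.imwrite('pics/t0z.png',cv2.resize(a[100:290,150:410],None,fx=3,fy=3,interpolation=cv2.INTER_CUBIC))
E
```

```text
(no output)
```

View pics/s0z.png

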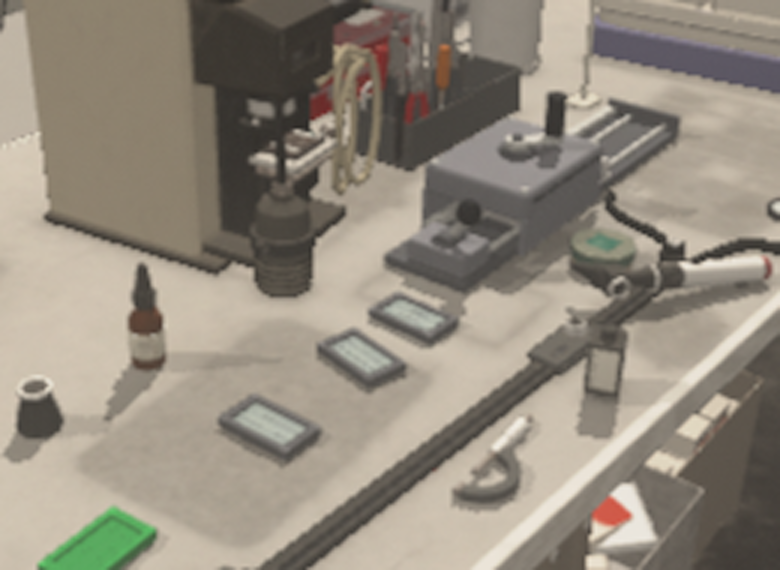

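View pics/t0z.png

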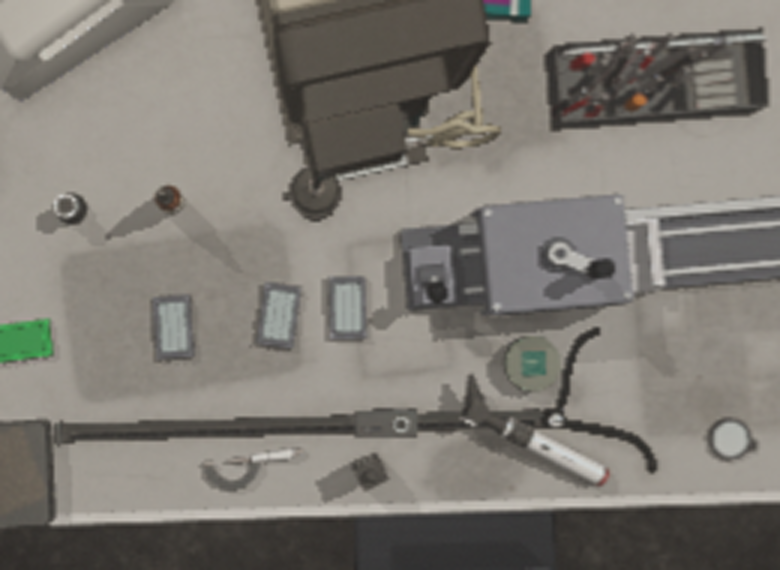

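View pics/top0.png

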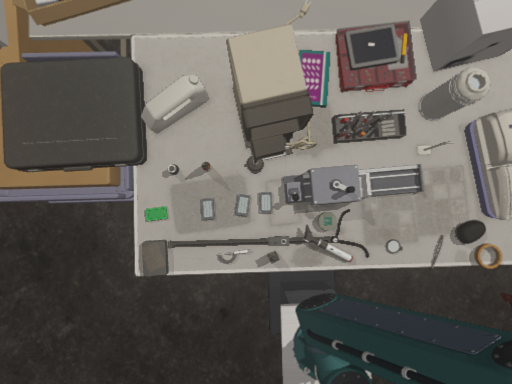

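The three framed plates are at about (207,209), (242,205) and (265,203) in the top picture. The green decoy is at (156,214), the bottle at (206,167) and the hood around (335,185). The crank arm points right and slightly towards the robot, and the switch is at about (294,198). Next I'll measure these precisely.

```bash
cat > meas.py <<'E'
from h import *
def plates(names=('top','scene'),zt=0.010):
    out={}
    for n in names:
        c=capture(n); L=[]
        for r in silhouettes(n,'plate_a_centre'):
            m=r['region']; ys,xs=np.nonzero(m)
            if len(xs)<20: continue
            P=np.array([at_z(c,(u,v),zt)[:2] for u,v in zip(xs,ys)])
            (cx,cy),(w,h),a=cv2.minAreaRect((P*1000).astype(np.float32))
            if w<h: w,h,a=h,w,a-90
            a=(a+90)%180-90
            col=c['image'][m].mean(0)
            L.append((round(r['conf'],2),np.round(np.mean(P,0),4).tolist(),np.round([cx/1000,cy/1000],4).tolist(),round(w),round(h),round(a,1),col.round().tolist(),np.round(r['xy'],1).tolist()))
        out[n]=L
    return out
E
python3 - <<'E'
from meas import *
o=plates()
for k in o:
    print(k)
    for l in o[k]: print(l)
c=capture('top');X=cloud(c)
z=X[...,2]
hood=(abs(z-0.08)<0.006)&(X[...,1]<0.1)&(X[...,1]>-0.2)&(X[...,0]>.4)&(X[...,0]<.65)
n,lab,st,ce=cv2.connectedComponentsWithStats(hood.astype(np.uint8))
for i in range(1,n):
    if st[i,4]>30:
        P=X[lab==i]; print(st[i],np.nanmedian(P,0).round(4)); r=cv2.minAreaRect((P[:,:2]*1000).astype(np.float32)); print(r)
for uv in [(342,189),(340,184),(294,197),(346,186),(349,189)]: print(uv,X[uv[1]-1:uv[1]+2,uv[0]-1:uv[0]+2].reshape(-1,3).round(3).tolist())
print('table z', np.nanmedian(z[200:225,180:200]),np.nanstd(z[200:225,180:200]))
cv2.imwrite('pics/hood.png',cv2.resize(c['image'][155:225,270:430],None,fx=5,fy=5,interpolation=cv2.INTER_CUBIC))
s=capture('scene');cv2.imwrite('pics/hoods.png',cv2.resize(s['image'][130:210,250:370],None,fx=6,fy=6,interpolation=cv2.INTER_CUBIC))
E
```

```text
top
(0.71, [0.5125, 0.4131], [0.5127, 0.4134], 81, 46, 2.2, [127.0, 129.0, 127.0], [207.2, 208.9])
(0.23, [0.5881, -0.1155], [0.5899, -0.1234], 512, 136, -86.5, [114.0, 114.0, 116.0], [350.6, 183.1])
scene
(0.86, [0.509, 0.4212], [0.5105, 0.4207], 90, 57, 2.4, [126.0, 134.0, 136.0], [220.9, 253.1])
[ 309  165   52   40 1555] [ 0.5855 -0.0325  0.0798]
((582.7246704101562, -40.41343688964844), (127.6980972290039, 170.67654418945312), 3.3548781871795654)
(342, 189) [[0.568, -0.057, 0.096], [0.568, -0.061, 0.095], [0.568, -0.064, 0.095], [0.565, -0.058, 0.093], [nan, nan, nan], [0.565, -0.064, 0.094], [0.562, -0.06, 0.082], [0.562, -0.064, 0.08], [0.562, -0.065, 0.09]]
(340, 184) [[0.586, -0.051, 0.097], [0.586, -0.056, 0.091], [0.587, -0.062, 0.078], [0.582, -0.05, 0.099], [0.582, -0.055, 0.093], [0.582, -0.058, 0.094], [0.579, -0.051, 0.096], [0.579, -0.054, 0.098], [0.579, -0.057, 0.098]]
(294, 197) [[0.546, 0.108, 0.087], [0.546, 0.104, 0.082], [0.546, 0.101, 0.088], [0.542, 0.108, 0.087], [0.542, 0.104, 0.084], [0.542, 0.101, 0.088], [0.539, 0.107, 0.081], [0.539, 0.105, 0.086], [0.539, 0.101, 0.085]]
(346, 186) [[0.579, -0.075, 0.081], [0.579, -0.078, 0.081], [0.579, -0.083, 0.076], [0.575, -0.072, 0.092], [0.575, -0.076, 0.091], [0.575, -0.082, 0.08], [0.572, -0.072, 0.093], [0.571, -0.073, 0.1], [0.571, -0.075, 0.109]]
(349, 189) [[0.566, -0.07, 0.139], [0.566, -0.073, 0.14], [0.566, -0.077, 0.14], [0.563, -0.07, 0.138], [0.563, -0.074, 0.135], [0.562, -0.077, 0.14], [0.559, -0.071, 0.134], [0.559, -0.074, 0.137], [0.559, -0.077, 0.136]]
table z -0.0003750403185707172 0.0028805496518281995
```

View pics/hood.png

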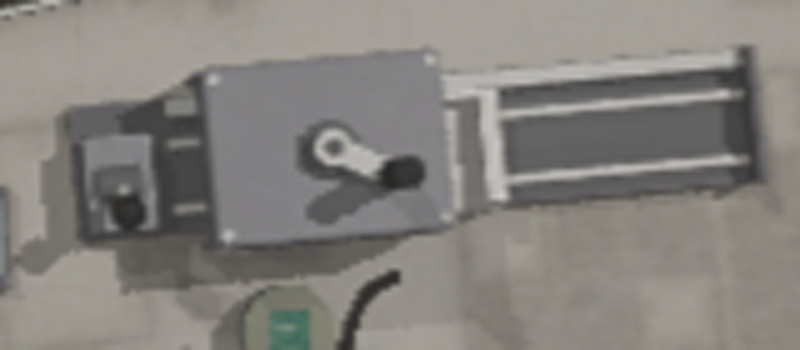

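View pics/hoods.png

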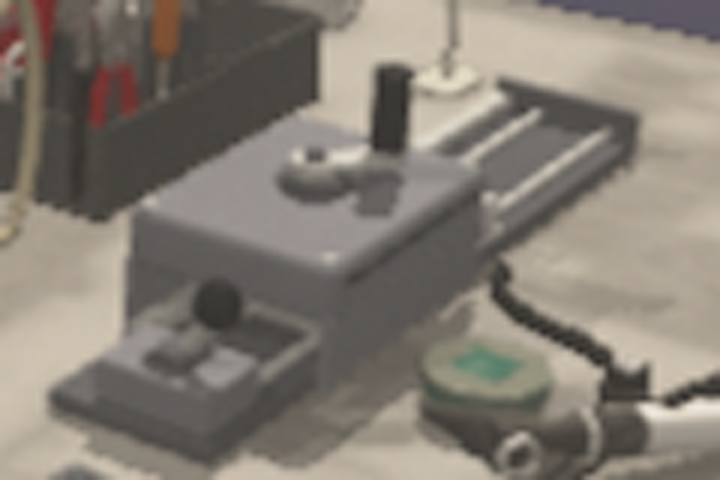

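```bash
cat >> meas.py <<'E'
def plates_cv(cams=('top','scene'),guess=None,xr=(0.40,0.62),yr=(0.10,0.52),dbg=None):
    """dark frame segmentation -> centre,yaw on plane z=.01 (top), list per camera"""
    out={}
    for n in cams:
        c=capture(n); im=c['image']; k=4
        g=cv2.cvtColor(im,cv2.COLOR_BGR2GRAY); G=cv2.resize(g,None,fx=k,fy=k,interpolation=cv2.INTER_CUBIC)
        sat=cv2.resize(cv2.cvtColor(im,cv2.COLOR_BGR2HSV)[...,1],None,fx=k,fy=k)
        m=((G<112)&(sat<90)).astype(np.uint8)
        cs,_=cv2.findContours(m,cv2.RETR_EXTERNAL,cv2.CHAIN_APPROX_NONE); L=[]
        for q in cs:
            A=cv2.contourArea(q)/k/k
            if A<80 or A>1200: continue
            P=np.array([at_z(c,((u+.5)/k-.5,(v+.5)/k-.5),0.010)[:2] for u,v in q[::2,0]])
            (cx,cy),(w,h),a=cv2.minAreaRect((P*1000).astype(np.float32))
            if w<h: w,h,a=h,w,a-90
            a=(a+90)%180-90
            if not(xr[0]<cx/1e3<xr[1] and yr[0]<cy/1e3<yr[1]) or not(60<w<105 and 35<h<70): continue
            L.append((round(cx/1e3,4),round(cy/1e3,4),round(a,1),round(w),round(h)))
        out[n]=sorted(L,key=lambda l:l[1])
        if dbg: cv2.imwrite('pics/'+dbg+n+'.png',m*255)
    return out
E
python3 - <<'E'
from meas import *
o=plates_cv(dbg='m0'); 
for k in o: print(k,*o[k],sep='\n')
for n in('top','scene'):
    c=capture(n)
    for y in(0,1,2): print([(np.round(at_z(c,r['xy'],.008)[:2],3).tolist(),round(r['conf'],2)) for r in spot_in(n,'plate_'+'abc'[y]+'_centre')])
c=capture('top');X=cloud(c);z=X[...,2]
m=(z>.128)&(z<.15)&(abs(X[...,0]-.56)<.04)&(abs(X[...,1]+.07)<.04); P=X[m];print('grip top',len(P),P.mean(0),P.min(0),P.max(0)); 
m=(z>.06)&(z<.13)&(abs(X[...,0]-.54)<.06)&(abs(X[...,1]-.105)<.03);P=X[m]
for r in range(190,206): print(r,[ '%.3f'%z[r,q] for q in range(286,302)])
print(X[197,294],X[190,294],X[197,286])
E
```

```text
top
(0.5262, 0.1975, 2.1, 79, 60)
(0.5193, 0.2877, -11.1, 81, 54)
(0.5092, 0.4144, 3.4, 82, 54)
scene
(0.5211, 0.2134, 0.5, 82, 52)
(0.5133, 0.2985, -10.6, 84, 52)
(0.4961, 0.4389, 30.7, 86, 47)
[([0.512, 0.415], 0.78), ([0.543, 0.102], 0.34)]
[([0.51, 0.604], 0.75), ([0.523, 0.197], 0.48)]
[([0.528, 0.283], 0.55), ([0.506, 0.413], 0.27)]
[([0.502, 0.416], 0.94)]
[([0.504, 0.605], 0.95), ([0.528, 0.209], 0.72), ([0.515, 0.297], 0.7)]
[([0.521, 0.3], 0.84)]
grip top 38 [ 0.56246802 -0.08030009  0.13953225] [ 0.55208822 -0.09059917  0.13176829] [ 0.57226841 -0.07005984  0.14461597]
190 ['0.025', '0.038', '0.038', '0.033', '0.044', '0.044', '0.046', '0.045', '0.043', '0.046', '0.045', '0.044', '0.039', '0.030', '0.035', '0.010']
191 ['0.024', '0.037', '0.038', '0.035', '0.048', '0.049', '0.046', '0.045', '0.046', '0.048', '0.046', '0.048', '0.038', '0.036', '0.038', '0.016']
192 ['0.021', '0.039', '0.040', '0.042', '0.044', '0.045', '0.049', '0.046', '0.050', '0.046', '0.051', '0.046', '0.035', '0.032', '0.039', '0.014']
193 ['0.013', '0.039', '0.036', '0.038', '0.045', '0.052', '0.042'
[... 1302 characters left out ...]
13', '0.014', '0.011', '0.011', '0.013', '0.014', '0.011', '0.010', '0.013', '0.010', '-0.004', '0.001', '0.003', '-0.001']
203 ['0.012', '-0.003', '0.004', '-0.001', '0.007', '0.005', '-0.000', '0.001', '0.002', '0.000', '-0.001', '0.003', '0.000', '0.004', '-0.001', '-0.001']
204 ['0.000', '-0.002', '-0.003', '-0.001', '-0.003', '-0.001', '0.001', '0.002', '0.001', '-0.001', '0.003', '-0.000', '0.004', '-0.002', '-0.001', '-0.001']
205 ['-0.000', '-0.001', '0.003', '0.001', '-0.002', '-0.002', '0.001', '0.006', '-0.002', '-0.004', '-0.001', '0.002', '-0.005', '0.001', '-0.001', '0.002']
[0.54225319 0.10515594 0.09302254] [0.56830334 0.09883618 0.04299565] [0.54491965 0.12510984 0.0073335 ]
```

```bash
cat >> h.py <<'E'
YAW=np.deg2rad(3.35); AX=np.array([0.5827,-0.0404])
def Q(psi): return [float(np.cos(psi/2)),float(np.sin(psi/2)),0.,0.]
def cpos(th,z=0.107,r=0.045): 
    return [AX[0]+r*np.cos(th+YAW),AX[1]+r*np.sin(th+YAW),z]
E
python3 - <<'E'
from h import *
q=Q(-np.pi/2)
print(inverse_kinematics([.5625,-.0803,.107],q), inverse_kinematics([.5,.3,.1],q))
move_ptp([.5625,-.0803,.22],q)
move_gripper(0.06)
servo_line([.5625,-.0803,.107],contact_N=8)
print(current_position(),current_force())
move_gripper(0.0); print(current_finger_gap(),current_force(),current_clock())
cap('scene','g1.png')
t=current_clock()
th0=np.arctan2(-.0399,-.0202)-YAW+2*np.pi; print(th0)
for k in range(1,5):
    servo_line(cpos(th0+k*np.pi/12),rate=0.12); print(current_clock()-t,current_force().round(1))
E
```

```text
[-2.63356183e-01  4.42445016e-01  1.70483021e+00 -4.44089210e-16
  9.94317431e-01  1.30744014e+00] [ 4.21980261e-01  4.69323943e-01  1.67718660e+00 -4.44089210e-16
  9.95082113e-01  1.99277659e+00]
[ 0.56318263 -0.08047447  0.10765203] [-0.03747944 -0.41199159  0.58778516]
0.02137960736413687 [-0.69695955 -1.14991504  2.20169279] 6.0167
4.185272883108115
0.25 [ 1.2 -2.6  0.1]
0.5 [ 1.4 -3.3  1.2]
0.75 [ 2.9 -4.2  0.7]
1.0 [ 4.4 -3.6 -0.4]
```

```bash
python3 - <<'E'
from h import *
th0=4.18527+4*np.pi/12; end=25.13; n=int(np.ceil((end-th0)/(np.pi/12)))
for i,th in enumerate(np.linspace(th0,end,n+1)[1:]):
    servo_line(cpos(th),rate=0.12); f=current_force()
    if i%6==0 or np.linalg.norm(f)>25: print(round(th,2),f.round(1),round(current_finger_gap(),4))
    if np.linalg.norm(f)>50: print('stop');break
print(current_position(),current_clock(),current_force())
servo_line(cpos(end+0.06),rate=0.03,contact_N=10);print(current_position(),current_force())
cap('scene','c1s.png');cap('top','c1t.png')
E
```

```text
5.49 [ 5.7 -2.4 -0.1] 0.0217
7.04 [1.5 4.8 4.3] 0.0216
8.59 [ 3.2 -5.2  3.7] 0.0216
10.14 [3.3 0.5 5.5] 0.0214
11.69 [ 6.6 -3.7  3.6] 0.0215
13.24 [0.7 4.  7.6] 0.0215
14.79 [ 3.9 -6.1  3.7] 0.0216
16.34 [3.4 0.8 6.2] 0.0219
17.89 [ 5.7 -4.7  3.2] 0.0214
19.44 [2.5 3.8 7. ] 0.0217
21.0 [ 3.5 -7.9  3.8] 0.0215
22.55 [5.3 1.  4.5] 0.0217
24.1 [ 5.8 -4.8  4.4] 0.021
[ 0.62827881 -0.03812839  0.10718067] 26.3167 [ 6.07344627 -3.36917876  3.30097573]
[ 0.62829737 -0.03787558  0.1072007 ] [  6.47690565 -10.88162665   1.90650157]
```

```bash
python3 - <<'E'
from h import *
move_gripper(0.06)
p=current_position(); servo_line([p[0],p[1],0.24],rate=0.25)
goto_joints(np.array(current_joint_pos())+[0.9,0,0,0,0,0])  # swing away left for a clear view
a=cap('scene')['image'];c=cap('top');b=c['image']
print(current_clock(),current_position())
cv2.imwrite('pics/c2s.png',cv2.resize(a[100:220,220:420],None,fx=4,fy=4,interpolation=cv2.INTER_CUBIC))
cv2.imwrite('pics/c2t.png',cv2.resize(b[155:245,260:460],None,fx=4,fy=4,interpolation=cv2.INTER_CUBIC))
E
```

```text
30.1833 [0.41785968 0.46834081 0.2389859 ]
```

View pics/c2s.png

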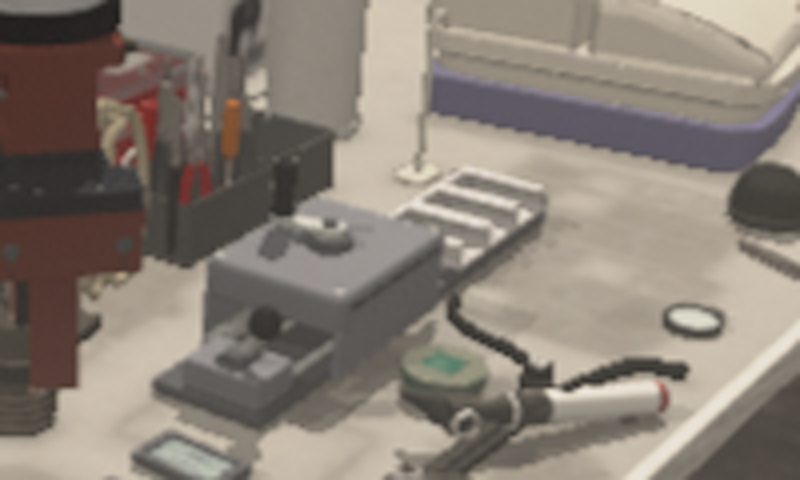

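View pics/c2t.png

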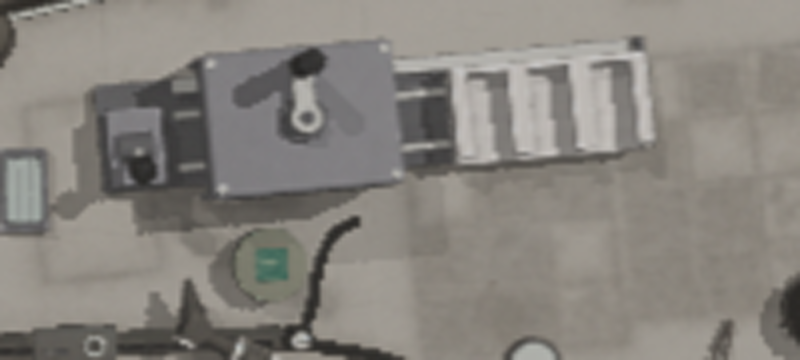

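```bash
python3 - <<'E'
from h import *
Rm=np.array([[np.cos(YAW),np.sin(YAW)],[-np.sin(YAW),np.cos(YAW)]])
acc=[]
for i in range(4):
    c=capture('top');acc.append(cloud(c))
X=np.nanmedian(acc,0)
U=(X[...,:2]-AX)@Rm.T   # unit frame
z=X[...,2]
m=(z>.031)&(z<.047)&(U[...,1]<-.10)&(U[...,1]>-.36)&(abs(U[...,0])<.08)
n,lab,st,ce=cv2.connectedComponentsWithStats(m.astype(np.uint8))
i=1+st[1:,4].argmax();P=U[lab==i];print(st[i],P.min(0),P.max(0),np.median(z[lab==i]))
r=cv2.minAreaRect((P*1000).astype(np.float32));print(r)
# z map in unit frame
g=c['image'];
for yy in np.arange(-.12,-.34,-.008):
    row=[]
    for xx in np.arange(-.075,.07,.012):
        d=np.hypot(U[...,0]-xx,U[...,1]-yy);k=np.argsort(d.ravel())[:3]
        row.append('%3d'%(1000*np.nanmedian(z.ravel()[k])))
    print('%.3f'%yy,*row)
# ortho rectified images at z=0.039 in unit frame, 0.5mm/px
for nme in('top','scene'):
    c=capture(nme)
    xs=np.arange(.08,-.12,-.0005);ys=np.arange(-.09,-.35,-.0005)
    mp=np.zeros((len(xs),len(ys),2),np.float32)
    for a,x in enumerate(xs):
        for b,y in enumerate(ys):
            w=AX+Rm.T@[x,y]; mp[a,b]=proj(c,[w[0],w[1],.039])
    o=cv2.remap(c['image'],mp[...,0],mp[...,1],cv2.INTER_CUBIC)
    for j in range(0,len(xs),40): cv2.putText(o,'%d'%round(xs[j]*1000),(0,j+4),0,.35,(0,0,255),1); o[j,::4]=(0,0,255)
    for j in range(0,len(ys),40): cv2.putText(o,'%d'%round(ys[j]*1000),(j,395),0,.35,(255,0,0),1); o[::4,j]=(255,0,0)
    cv2.imwrite('pics/ortho_%s.png'%nme,o)
E
```

```text
[372 168  52  28 504] [-0.04986291 -0.32687991] [ 0.0350851  -0.14453424] 0.038916725043591324
((-7.2728424072265625, -235.74462890625), (182.20669555664062, 84.70198059082031), 89.8402099609375)
-0.120   0   0   2  12  10  12  12  11  12  12  20   0   0
-0.128   0   1  -3  11  11  13  12  13  17  11  19   1   0
-0.136   0   1   0  12  12  12  12  10  14  12  21   0   0
-0.144   1   0   2  14  18  12  15  22  14  27  23   0   0
-0.152   0   0  20  39  40  37  37  39  38  40  22   1   0
-0.160   0   1  23  38  38  38  39  39  22  40  22   0   0
-0.168   0   0  18  22  22  21  21  22  22  39  24   0   1
-0.176   0   0  22  22  22  23  22  22  23  40  22   0   1
-0.184  -1   1  21  22  22  22  22  22  22  39  22   0   0
-0.192   0   2  20  22  21  20  20  21  22  40  22  -1  -1
-0.200   0   0  20  40  38  22  39  40  23  39  21   1   1
-0.208   0   0   2  39  36  39  38  39  39  39  20   0   0
-0.216  -1   0  21  37  39  39  38  38  39  39  23  -1   0
-0.224  -1   1  20  21  21  23  22  22  22  38  20   1   1
-0.232   0   0  22  21  21  21  21  21  22  38  20   0   0
-0.240  -1  -1  22  21  21  22  20  22  21  39  21   1   0
-0.248   0   0  20  21  22  20  23  23  20  37  21  -1   1
-0.256   1  -2  20  22  21  38  38  21  21  39  23  -1  -1
-0.264   1  -1  20  38  38  40  38  38  36  39  22   0   0
-0.272   0   0  22  41  41  37  39  37  39  38  22   0   0
-0.280  -1   2  22  22  22  22  21  22  23  38  22   0   0
-0.288   1   0  22  22  21  22  21  21  23  38  22   1   1
-0.296   0   1  20  23  23  22  22  23  21  38  22   2   0
-0.304   1   1  20  21  21  23  22  21  21  38  21  -1  -2
-0.312   2   0  21  23  24  38  22  37  34  36  23   1   0
-0.320  -2   0  28  41  39  41  21  39  39  40  23   0   0
-0.328   0   0   0  41  29  40  37  29  38  30  29   0   0
-0.336   1   2   0   0  29   0   1  28   2   2  29   0   1
```

View pics/ortho_top.png

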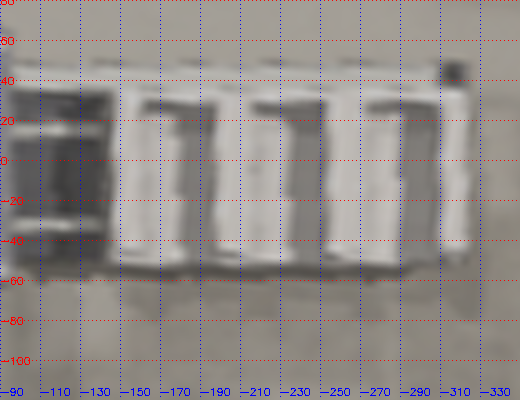

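View pics/ortho_scene.png

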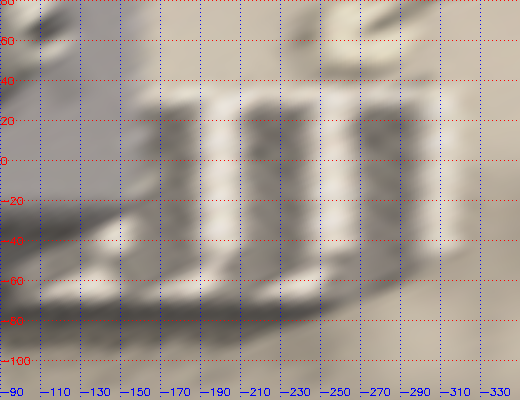

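```bash
python3 - <<'E'
from h import *
from scipy.optimize import minimize
Rm=np.array([[np.cos(YAW),np.sin(YAW)],[-np.sin(YAW),np.cos(YAW)]])
acc=[cloud(capture('top')) for _ in range(6)]
X=np.nanmedian(acc,0);U=(X[...,:2]-AX)@Rm.T;z=X[...,2]
m=(U[...,0]>-.040)&(U[...,0]<.024)&(U[...,1]<-.12)&(U[...,1]>-.36)&np.isfinite(z)
y=U[...,1][m];h=(z[m]>.031).astype(float)
for a in np.arange(-.140,-.336,-.002):
    s=(y<=a+.001)&(y>a-.001); print('%.3f:%.2f'%(a,h[s].mean()),end='  ')
print()
def cost(c,off):  # ridges model
    R=[(c+off+28-9,)] 
def model(y,c,wo,b):
    e=np.zeros_like(y)
    for lo,hi in [(c+56+19,c+56+24+wo),(c+19,c+37),(c-37,c-19),(c-56-24-wo,c-56-19)]:
        e+=((y*1e3>lo-b)&(y*1e3<hi+b))
    return e
best=[]
for c in np.arange(-246,-220,.25):
    for wo in(6,8,10,12):
        for b in(-1,0,1): best.append((((model(y,c,wo,b)-h)**2).sum(),c,wo,b))
best.sort();print(len(y),best[:6])
m=(U[...,1]<-.150)&(U[...,1]>-.32)&np.isfinite(z)&(abs(U[...,0])<.08)
x=U[...,0][m];yy=U[...,1][m];hz=z[m]
for a in np.arange(-.06,.05,.002):
    s=(x<=a+.001)&(x>a-.001); print('%.3f:%.2f/%.2f'%(a,(hz[s]>.031).mean(),(hz[s]>.010).mean()),end='  ')
E
```

```text
-0.140:0.00  -0.142:0.00  -0.144:0.00  -0.146:0.44  -0.148:0.85  -0.150:1.00  -0.152:1.00  -0.154:1.00  -0.156:1.00  -0.158:1.00  -0.160:nan  -0.162:nan  -0.164:0.00  -0.166:0.00  -0.168:0.00  -0.170:0.00  -0.172:0.00  -0.174:0.00  -0.176:0.00  -0.178:0.00  -0.180:0.00  -0.182:0.00  -0.184:0.00  -0.186:0.00  -0.188:0.00  -0.190:0.00  -0.192:0.00  -0.194:0.00  -0.196:0.33  -0.198:0.52  -0.200:0.45  -0.202:0.69  -0.204:1.00  -0.206:1.00  -0.208:1.00  -0.210:1.00  -0.212:1.00  -0.214:1.00  -0.216:nan  -0.218:nan  -0.220:0.00  -0.222:0.00  -0.224:0.00  -0.226:0.00  -0.228:0.00  -0.230:0.00  -0.232:0.00  -0.234:0.00  -0.236:0.00  -0.238:0.00  -0.240:0.00  -0.242:0.00  -0.244:0.00  -0.246:0.00  -0.248:0.00  -0.250:0.00  -0.252:0.41  -0.254:0.58  -0.256:0.48  -0.258:0.70  -0.260:1.00  -0.262:1.00  -0.264:1.00  -0.266:1.00  -0.268:1.00  -0.270:1.00  -0.272:1.00  -0.274:1.00  -0.276:nan  -0.278:0.00  -0.280:0.00  -0.282:0.00  -0.284:0.00  -0.286:0.00  -0.288:0.00  -0.290:0.00  -0.292:0.00  -0.294:0.00  -0.296:0.00  -0.298:0.00  -0.300:0.00  -0.302:0.00  -0.304:0.00  -0.306:0.00  -0.308:0.00  
[... 812 characters left out ...]
0.30/1.00  -0.020:0.36/1.00  -0.018:0.37/1.00  -0.016:0.33/1.00  -0.014:0.38/1.00  -0.012:0.33/1.00  -0.010:0.41/1.00  -0.008:0.25/1.00  -0.006:0.39/1.00  -0.004:0.35/1.00  -0.002:0.32/1.00  0.000:0.38/1.00  0.002:0.35/1.00  0.004:0.37/1.00  0.006:0.27/1.00  0.008:0.38/1.00  0.010:0.32/1.00  0.012:0.35/1.00  0.014:0.32/1.00  0.016:0.33/1.00  0.018:0.33/1.00  0.020:0.32/1.00  0.022:0.36/1.00  0.024:0.36/1.00  0.026:0.36/1.00  0.028:0.29/1.00  0.030:0.94/1.00  0.032:1.00/1.00  0.034:1.00/1.00  0.036:0.11/1.00  0.038:0.00/1.00  0.040:0.00/1.00  0.042:0.00/1.00  0.044:0.00/1.00  0.046:0.00/1.00  0.048:0.00/1.00  <stdin>:9: RuntimeWarning: Mean of empty slice.
  ret = ret.dtype.type(ret / rcount)
```

```bash
python3 - <<'E'
from h import *
Rm=np.array([[np.cos(YAW),np.sin(YAW)],[-np.sin(YAW),np.cos(YAW)]])
for n in('top','scene'):
    c=capture(n);im=c['image'];X=cloud(c)
    f=6
    pts=[(.6283,-.0381,.141),(.6283,-.0381,.095)]
    for ux,uy in((.064,.085),(.064,-.085),(-.064,.085),(-.064,-.085)):
        w=AX+Rm.T@[ux,uy];pts.append((*w,.08))
    P=np.array([proj(c,p) for p in pts]);lo=P.min(0).astype(int)-15;hi=P.max(0).astype(int)+15
    o=cv2.resize(im[lo[1]:hi[1],lo[0]:hi[0]],None,fx=f,fy=f,interpolation=cv2.INTER_CUBIC)
    for p in P: cv2.drawMarker(o,tuple(int(v) for v in (p-lo+.5)*f),(0,0,255),0,14,1)
    cv2.imwrite('pics/chk_%s.png'%n,o);print(o.shape)
    zz=X[...,2]
    m=(abs(X[...,0]-.47)<.03)&(abs(X[...,1]-.05)<.1); print(n,'table z',np.nanmedian(zz[m]))
    m=(abs(zz-.08)<.012)&(abs(X[...,0]-.58)<.06)&(abs(X[...,1]+.04)<.07);print('hood z',np.nanmedian(zz[m]))
E
```

```text
(426, 498, 3)
top table z 0.000990932115402512
hood z 0.08003782150398908
(390, 546, 3)
scene table z -0.00035040803085916627
hood z 0.07973527139565471
```

View pics/chk_top.png

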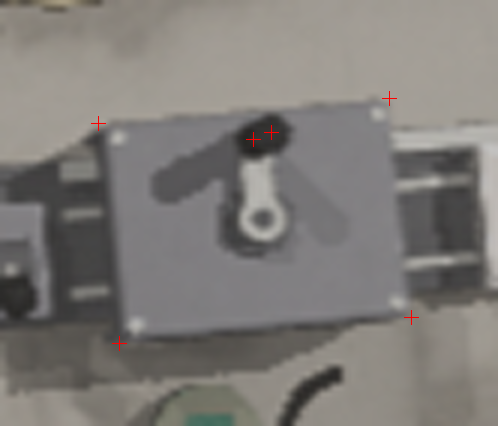

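View pics/chk_scene.png

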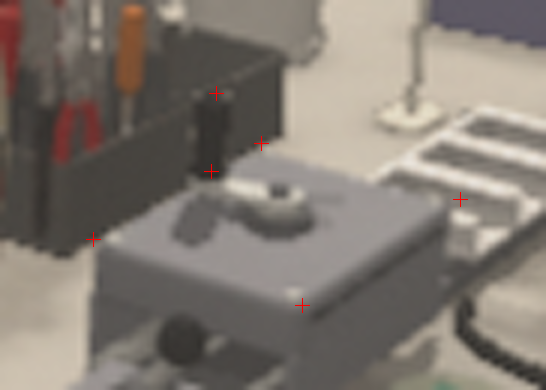

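```bash
cat >> meas.py <<'E'
def plates_depth(n=8,xr=(0.42,0.62),yr=(0.13,0.56)):
    A=[];
    for _ in range(n):
        c=capture('top');A.append(cloud(c))
    X=np.nanmean(A,0);z=X[...,2]
    m=((z>.0055)&(z<.016)&(X[...,0]>xr[0])&(X[...,0]<xr[1])&(X[...,1]>yr[0])&(X[...,1]<yr[1])).astype(np.uint8)
    nn,lab,st,ce=cv2.connectedComponentsWithStats(m,connectivity=4);L=[]
    for i in range(1,nn):
        if st[i,4]<100: continue
        P=X[lab==i];(cx,cy),(w,h),a=cv2.minAreaRect((P[:,:2]*1000).astype(np.float32))
        if w<h: w,h,a=h,w,a-90
        a=(a+90)%180-90
        d=P[:,:2]-P[:,:2].mean(0); ev=np.linalg.eigh(d.T@d)[1][:,1]; pa=np.rad2deg(np.arctan2(ev[1],ev[0])); pa=(pa+90)%180-90
        L.append((P[:,:2].mean(0).round(4).tolist(),[round(cx/1e3,4),round(cy/1e3,4)],round(w),round(h),round(a,1),round(pa,1),round(P[:,2].mean(),4),int(st[i,4])))
    return sorted(L,key=lambda l:l[0][1]),X,c
E
python3 - <<'E' 2>/dev/null
from meas import *
L,X,c=plates_depth()
for l in L: print(l)
z=X[...,2]
for xx in np.arange(.34,.56,.02):
    r=[]
    for yy in np.arange(.16,-.36,-.02):
        m=(abs(X[...,0]-xx)<.01)&(abs(X[...,1]-yy)<.01)
        r.append('%3d'%(1000*np.nanmax(z[m])) if m.any() else ' - ')
    print('%.2f'%xx,*r)
cv2.imwrite('pics/now.png',c['image'][100:290,120:460].repeat(2,0).repeat(2,1))
E
```

```text
([0.5291, 0.2011], [0.5289, 0.2026], 73, 44, -1.7, np.float64(-0.1), np.float64(0.0084), 247)
([0.5216, 0.2855], [0.5218, 0.2854], 75, 45, -9.7, np.float64(-10.0), np.float64(0.0083), 244)
([0.5113, 0.4142], [0.5116, 0.4141], 76, 45, 2.3, np.float64(0.9), np.float64(0.0084), 240)
0.34  60   1   1   1   2   1   1   1   2  30  32  30  28  20   2  11  13   1   2   1   8   9   9   7   1   2
0.36   1   1   1   2   1   1   1  36  38  36  35  25   9  13  14  13  12   1   2   1  11   8  10   6   2   0
0.38  30  33  20  12  12  45  43  40  38  34  44  13  13  13  12   1   1   2   2   1   8   9   9   2   2   3
0.40  30  34  21  12  36  46  46  37  29  28  43  39   2   1   3   2   1   1   1   2   2   2   2   1   2   3
0.42   1   1   2   1   2  45  43   2  24  26  41  41   1   1   1   2   1   2   2   2   1   2   1   2   2   3
0.44   1   1   1   1   1  39   2  22  26  26  25  40   1   2   1   2   3   1   1   1   2   2   2   3   1   2
0.46   1   2   0   1   2   2   3  24  25  25  25  41  38   2   1   1   1   1   1   2   3   2   1   1   1   1
0.48   2   1   2   2   2   1   2   2  25  25  24  43  43  42   1   1   1   1   2   2   2   3   3   2   1   1
0.50   1   1   1   2   1   2   1   1   2   1   0   1  42  42   1   1   2   2   2   2   2   2   3   1   2   1
0.52   2   1  37  35  12  11  82  82  81  81  81  82  81  81  81   1   1   1   2   2   2   1   2   2   2   2
0.54   1   1  79  87  82  16  82  82  82  82  81  81  81  81  81  12  14  38  39  25  36  33  23  35  23  23
0.56   1   1  48  81  50  13  81  82  81  85  87  86  81  81  82  17  18  40  40  26  40  40  23  42  41  24
```

View pics/now.png

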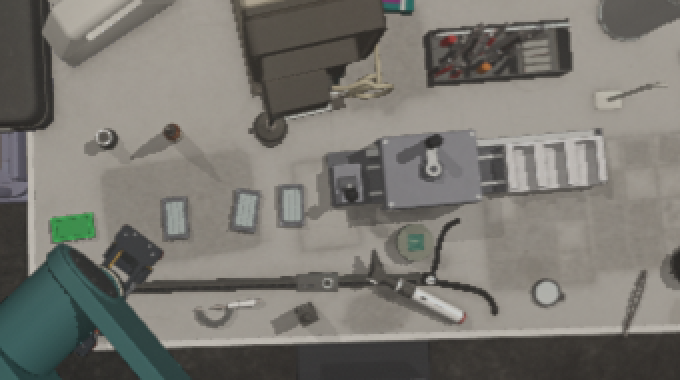

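```bash
cat > act.py <<'E'
from meas import *
Rm=np.array([[np.cos(YAW),np.sin(YAW)],[-np.sin(YAW),np.cos(YAW)]])
SX,SY=-.0095,-.237
def W(ux,uy,z): w=AX+Rm.T@np.array([ux,uy]); return [float(w[0]),float(w[1]),z]
def pick(cx,cy,yawdeg,zg=0.003,off=.026):
    y=np.deg2rad(yawdeg);q=Q(-np.pi/2+y)
    g=[cx-off*np.cos(y),cy-off*np.sin(y)]
    move_ptp([*g,.10],q); move_gripper(.060)
    hit=servo_line([*g,zg],q,rate=.1,contact_N=6); print('down',hit,current_position().round(4))
    move_gripper(0.0); print('gap',round(current_finger_gap(),4))
    p=current_position();servo_line([p[0],p[1],.15],rate=.2); print('gap up',round(current_finger_gap(),4),current_clock())
QI=Q(-np.pi/2+YAW)
def bring(k,dy=0):   # k=+1 a,0 b,-1 c
    move_ptp(W(-.150,SY+.056*k+dy,.10),QI); print('gap',round(current_finger_gap(),4),current_clock())
E
python3 - <<'E'
from act import *
p=current_position()
move_ptp([.48,.30,.2],Q(-np.pi/2))
pick(.5275,.2005,0.)
move_ptp([.44,.1,.16],QI)
bring(-1)
a=cap('scene')['image'];c=cap('top')
cv2.imwrite('pics/p1s.png',cv2.resize(a[80:220,250:450],None,fx=4,fy=4,interpolation=cv2.INTER_CUBIC))
E
```

```text
down False [0.502  0.2006 0.0035]
gap 0.0448
gap up 0.0447 35.2833
gap 0.0447 37.4583
```

View pics/p1s.png

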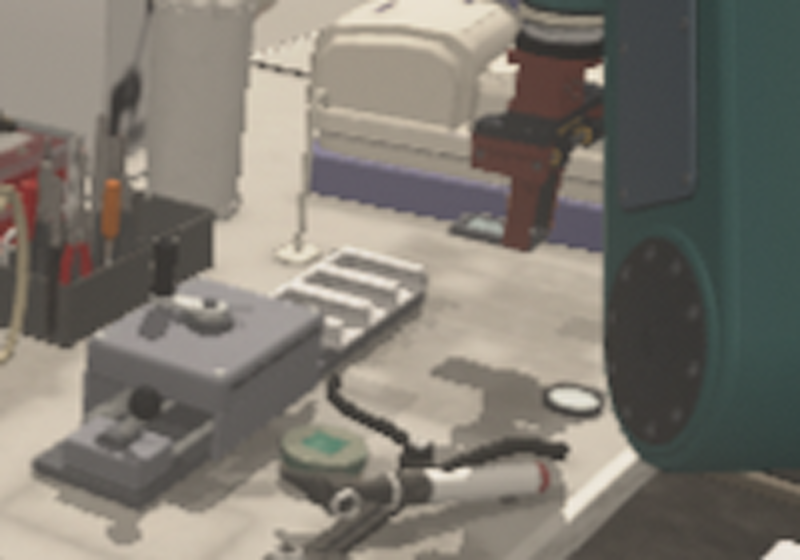

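```bash
cat >> act.py <<'E'
def ux(): 
    p=current_position(); return (Rm@(p[:2]-AX)).round(4), round(p[2],4)
def insert(k,dy=0,z=.0270,cN=8):
    servo_line(W(-.150,SY+.056*k+dy,z),rate=.15)
    hit=servo_line(W(-.066,SY+.056*k+dy,z),rate=.05,contact_N=cN)
    print('ins',hit,ux(),current_force().round(1),'gap',round(current_finger_gap(),4),current_clock()); return hit
def push(k,dy=0,z=.026):
    move_gripper(.054)
    p=current_position();servo_line([p[0],p[1],.09],rate=.2)
    move_ptp(W(-.150,SY+.056*k+dy,.09),QI); move_gripper(0.)
    servo_line(W(-.150,SY+.056*k+dy,z),rate=.2)
    hit=servo_line(W(-.054,SY+.056*k+dy,z),rate=.05,contact_N=8)
    print('push',hit,ux(),current_force().round(1),current_clock()); return hit
E
python3 - <<'E'
from act import *
insert(-1)
a=cap('scene')['image'];c=cap('top')
cv2.imwrite('pics/p2s.png',cv2.resize(a[80:220,250:450],None,fx=4,fy=4,interpolation=cv2.INTER_CUBIC))
cv2.imwrite('pics/p2t.png',cv2.resize(c['image'][155:225,320:440],None,fx=6,fy=6,interpolation=cv2.INTER_CUBIC))
E
```

```text
ins False (array([-0.0667, -0.2921]), np.float64(0.0267)) [-0.9  4.2 -0.9] gap 0.0448 40.025
```

View pics/p2s.png

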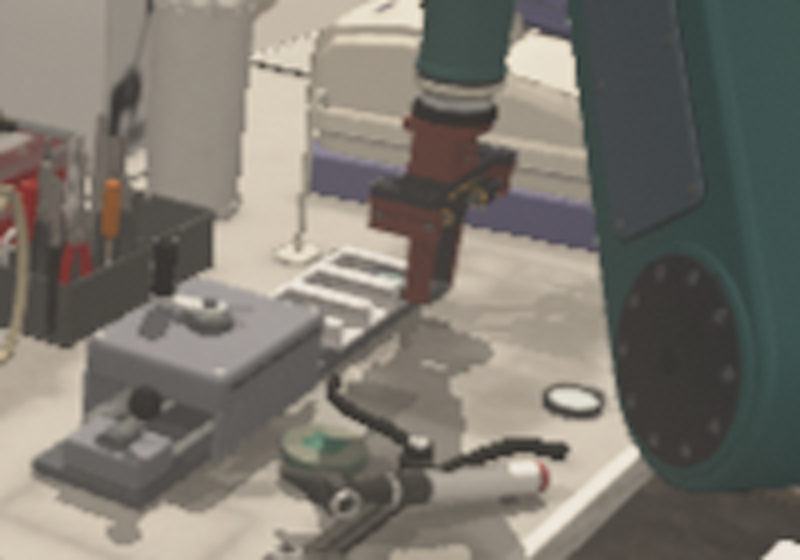

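View pics/p2t.png

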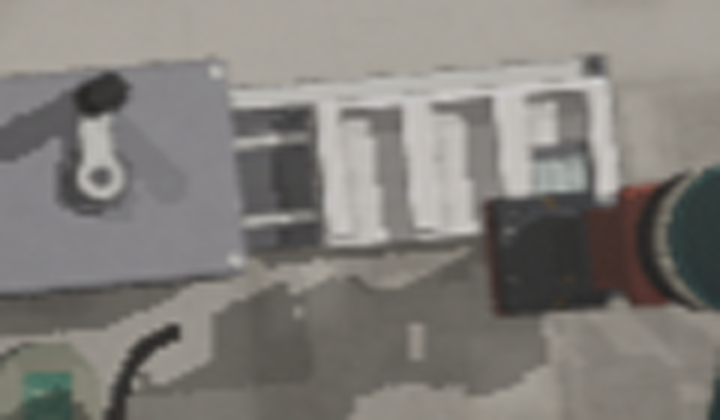

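The plate has entered channel c, with only a 4 N side force. Now I'll push it home.

```bash
sed -i 's/SX,SY=-.0095,-.237/SX,SY=-.0095,-.236/' act.py; python3 - <<'E' 2>/dev/null
from act import *
push(-1)
servo_line(W(-.15,SY-.056,.026),rate=.2); servo_line(W(-.15,SY-.056,.16),rate=.2)
move_ptp([.42,.12,.2],QI)
a=cap('scene')['image'];c=cap('top')
cv2.imwrite('pics/p3.png',np.vstack([cv2.resize(a[120:200,290:390],None,fx=5,fy=3.5,interpolation=cv2.INTER_CUBIC),cv2.resize(c['image'][160:210,350:450],None,fx=5,fy=5,interpolation=cv2.INTER_CUBIC)]))
L,X,c=plates_depth()
for l in L: print(l)
print(current_clock())
E
```

```text
push True (array([-0.0592, -0.2914]), np.float64(0.0254)) [ 0.2  0.6 -0.1] 44.4667
([0.5216, 0.2857], [0.5218, 0.2854], 75, 45, -9.9, np.float64(-9.5), np.float64(0.0084), 243)
([0.5034, 0.4623], [0.5025, 0.4622], 76, 44, 0.6, np.float64(2.2), np.float64(0.0082), 243)
48.075
```

View pics/p3.png

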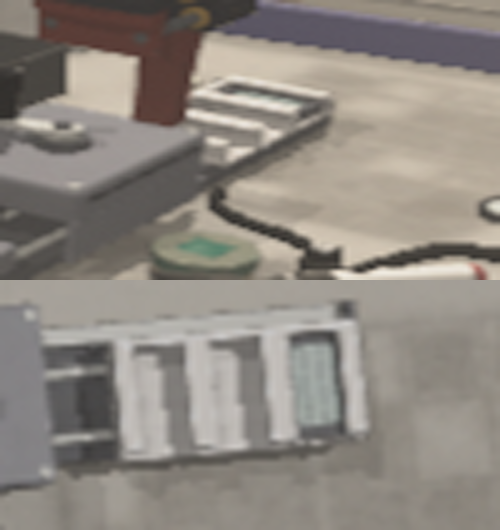

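```bash
cat >> act.py <<'E'
def repush(k,dy=0,z=.026,cN=12):
    servo_line(W(-.08,SY+.056*k+dy,z),rate=.15)
    for _ in range(2):
        hit=servo_line(W(-.050,SY+.056*k+dy,z),rate=.02,contact_N=cN)
        print('repush',hit,ux(),current_force().round(1),current_clock())
    servo_line(W(-.15,SY+.056*k+dy,z),rate=.2)
E
python3 - <<'E'
from act import *
pick(.5218,.2855,-9.8)
move_ptp([.44,.1,.16],QI)
bring(0)
h=insert(0)
a=cap('scene')['image'];c=cap('top')
cv2.imwrite('pics/p4.png',np.vstack([cv2.resize(a[120:200,290:390],None,fx=5,fy=3.5,interpolation=cv2.INTER_CUBIC),cv2.resize(c['image'][160:210,350:450],None,fx=5,fy=5,interpolation=cv2.INTER_CUBIC)]))
if not h and current_finger_gap()>.043:
    push(0); repush(0)
    servo_line(W(-.15,SY,.10),rate=.2)
    move_ptp(W(-.15,SY-.056,.10),QI); servo_line(W(-.15,SY-.056,.026),rate=.2); repush(-1)
    servo_line(W(-.15,SY-.056,.15),rate=.2)
E
```

```text
down False [0.4967 0.2902 0.0035]
gap 0.0449
gap up 0.0445 52.35
gap 0.0446 54.6083
ins False (array([-0.0664, -0.2356]), np.float64(0.0269)) [-2.5  4.  -1.7] gap 0.0445 57.075
push True (array([-0.0592, -0.2356]), np.float64(0.0255)) [-0.3 -0.   0.9] 61.5167
repush True (array([-0.0592, -0.2357]), np.float64(0.0256)) [ 0.3  0.2 -0.7] 62.8667
repush True (array([-0.0593, -0.2352]), np.float64(0.0249)) [-0.1  0.2 -0.2] 63.1583
repush True (array([-0.0592, -0.2917]), np.float64(0.0255)) [ 0.1 -0.2  1.3] 66.8083
repush True (array([-0.0592, -0.2911]), np.float64(0.0248)) [ 0.2 -0.4  0.3] 67.1083
```

View pics/p4.png

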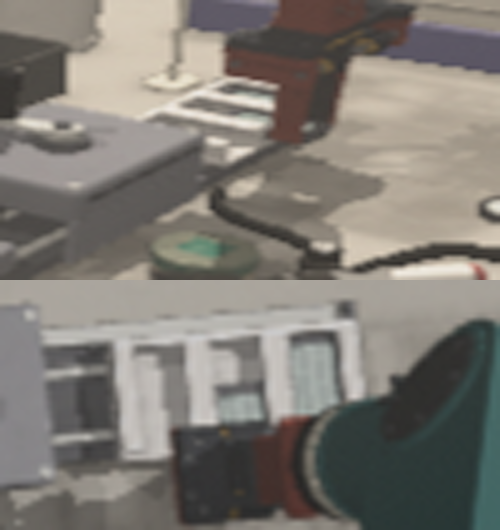

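```bash
python3 - <<'E' 2>/dev/null
from act import *
move_ptp([.42,.12,.2],QI)
L,X,c=plates_depth(4)
for l in L: print(l)
l=[l for l in L if l[0][1]>.3][0]
cx,cy=np.mean([l[0],l[1]],0); yaw=(l[4]+l[5])/2
move_ptp([.44,.30,.2],Q(-np.pi/2))
pick(cx,cy,yaw)
move_ptp([.44,.1,.16],QI)
bring(1)
h=insert(1)
cap('scene');
if not h and current_finger_gap()>.043:
    push(1); repush(1)
    servo_line(W(-.15,SY+.056,.15),rate=.2)
    move_ptp([.40,.10,.25],QI)
    U=None
    A=[cloud(capture('top')) for _ in range(8)];X=np.nanmean(A,0);U=(X[...,:2]-AX)@Rm.T;z=X[...,2]
    for k in(1,0,-1):
        print(k)
        m=(abs(U[...,1]-SY-.056*k)<.016)&np.isfinite(z)
        for a in np.arange(-.062,.046,.003):
            s=m&(abs(U[...,0]-a)<.0015); print('%d:%.0f'%(a*1000,1000*np.median(z[s])),end=' ')
        print()
    a=cap('scene')['image'];c=cap('top')
    cv2.imwrite('pics/p5.png',np.vstack([cv2.resize(a[110:200,290:390],None,fx=6,fy=3.2,interpolation=cv2.INTER_CUBIC),cv2.resize(c['image'][160:210,350:450],None,fx=6,fy=6,interpolation=cv2.INTER_CUBIC)]))
print(current_clock())
E
```

```text
([0.5034, 0.4622], [0.5022, 0.4621], 76, 44, -0.7, np.float64(2.0), np.float64(0.0087), 232)
down False [0.4773 0.4623 0.0037]
gap 0.045
gap up 0.0447 75.3417
gap 0.0444 77.975
ins False (array([-0.0663, -0.18  ]), np.float64(0.027)) [ 0.2 -0.3 -1.2] gap 0.0444 80.4417
push True (array([-0.0594, -0.1791]), np.float64(0.0254)) [-0.3  0.3  0.1] 84.8417
repush True (array([-0.0593, -0.1797]), np.float64(0.0256)) [-0.7  0.3 -0.5] 86.1917
repush True (array([-0.0593, -0.1792]), np.float64(0.025)) [ 0.4 -0.  -0. ] 86.4917
1
-62:0 -59:0 -55:0 -52:10 -49:22 -46:22 -43:32 -40:32 -37:30 -34:29 -31:29 -28:30 -25:29 -22:29 -19:29 -16:29 -13:30 -10:28 -7:30 -4:28 -1:29 1:29 4:30 7:29 10:29 13:29 16:29 19:30 22:32 25:33 28:31 31:40 34:38 37:22 40:21 43:22 
0
-62:0 -59:0 -55:-1 -52:10 -49:21 -46:31 -43:32 -40:32 -37:32 -34:29 -31:29 -28:29 -25:29 -22:29 -19:29 -16:29 -13:29 -10:29 -7:29 -4:29 -1:30 1:29 4:30 7:29 10:30 13:29 16:29 19:29 22:32 25:32 28:32 31:39 34:40 37:22 40:22 43:23 
-1
-62:-0 -59:1 -55:0 -52:0 -49:21 -46:23 -43:32 -40:32 -37:30 -34:28 -31:28 -28:29 -25:29 -22:29 -19:29 -16:29 -13:29 -10:30 -7:29 -4:30 -1:29 1:30 4:29 7:29 10:29 13:29 16:29 19:29 22:32 25:32 28:32 31:39 34:40 37:23 40:22 43:23 
89.6667
```

View pics/p5.png

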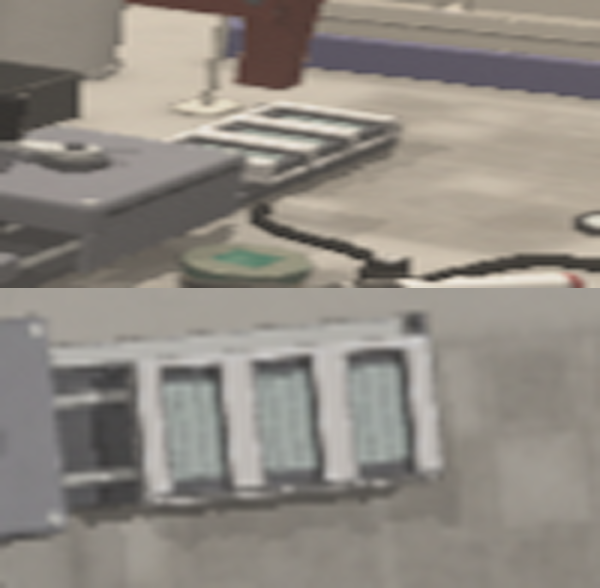

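All three plates read as home: their rear edges are about 3–4 mm inside the floor edge and their front edges are against the bar. Now I'll wind the carriage back.

```bash
python3 - <<'E'
from h import *
q=Q(-np.pi/2)
p=cpos(25.13)
move_ptp([p[0],p[1],.22],q); move_gripper(.06)
print(servo_line(p,rate=.1,contact_N=8)); move_gripper(0.); print(current_finger_gap(),current_force().round(1),current_clock())
n=96; bad=False
for i,th in enumerate(np.linspace(25.13,0,n+1)[1:]):
    servo_line(cpos(th),rate=.12); f=current_force()
    if i%8==0: print(round(th,2),f.round(1),round(current_finger_gap(),4))
    if np.linalg.norm(f[:2])>25 or current_finger_gap()<.018: print('stop',th,f,current_finger_gap());bad=True;break
if not bad:
    for e in(-.03,-.06,-.09):
        h=servo_line(cpos(e),rate=.03,contact_N=8);print(e,h,current_position(),current_force().round(1))
        if h:break
print(current_clock())
E
```

```text
False
0.02140191846475268 [-0.5 -1.8  0.5] 93.7
24.87 [ 0.4 -1.7  0.1] 0.0215
22.77 [-4.2 -1.8  4.8] 0.0214
20.68 [2.4 1.6 1.4] 0.0215
18.59 [ 0.4 -2.1  2.2] 0.0218
16.49 [-1.8 -0.2  6.1] 0.0214
14.4 [1.7 0.4 2.7] 0.0219
12.3 [ 0.8 -1.7  2.7] 0.0214
10.21 [-3.2 -0.2  6.8] 0.0214
8.11 [ 1.1 -1.1  3. ] 0.0213
6.02 [ 1.7 -1.6  3.3] 0.0216
3.93 [-2.8 -1.4  7.9] 0.0217
1.83 [ 2.2 -0.1  3.6] 0.0218
-0.03 False [ 0.62766884 -0.03837145  0.10700879] [1.1 2.  4.3]
-0.06 False [ 0.62761441 -0.03851306  0.10697347] [1.6 7.3 5.2]
-0.09 False [ 0.62761363 -0.03865761  0.10698262] [ 2.3 11.6  4.9]
118.45
```

```bash
python3 - <<'E' 2>/dev/null
from act import *
move_gripper(.06); p=current_position(); servo_line([p[0],p[1],.24],rate=.25)
move_ptp([.42,.25,.25],QI); move_gripper(0.)
X=np.nanmean([cloud(capture('top')) for _ in range(4)],0);z=X[...,2]
m=(z>.07)&(z<.1)&(abs(X[...,0]-.55)<.06)&(abs(X[...,1]-.105)<.028);P=X[m];print('ball',len(P),P.mean(0),P.min(0),P.max(0)); b=P.mean(0)
u=Rm@(b[:2]-AX);print(u)
a=cap('scene')['image'];c=cap('top')
cv2.imwrite('pics/p6.png',np.vstack([cv2.resize(a[130:220,260:380],None,fx=5,fy=4,interpolation=cv2.INTER_CUBIC),cv2.resize(c['image'][155:210,280:400],None,fx=5,fy=4,interpolation=cv2.INTER_CUBIC)]))
print(current_clock())
E
```

```text
ball 43 [0.54277255 0.10009484 0.08224934] [0.53185071 0.08939317 0.07356448] [0.55318069 0.11089934 0.0879541 ]
[-0.03164938  0.14258794]
122.525
```

View pics/p6.png

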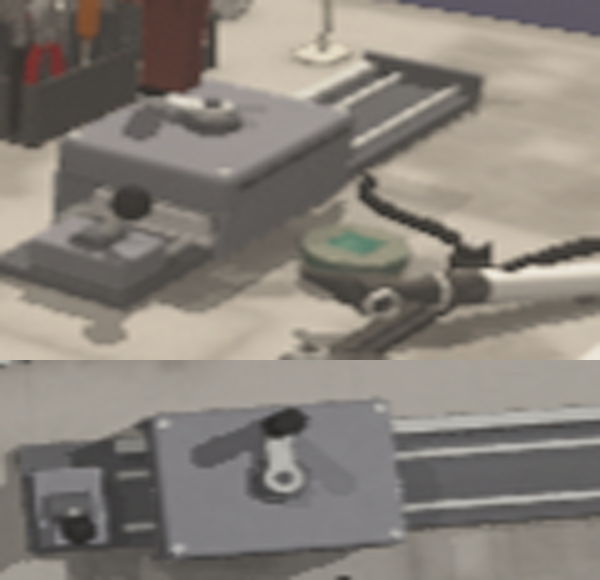

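The carriage is back under the hood, with the crank arm pointing to +x and the rails on the right empty. The switch is still leaning towards the robot, so I'll throw it now.

```bash
python3 - <<'E' 2>/dev/null
from act import *
uy=.1426
move_ptp(W(-.085,uy,.15),QI); servo_line(W(-.085,uy,.066),rate=.15)
for x in np.arange(-.06,.021,.005):
    h=servo_line(W(x,uy,.066),rate=.05,contact_N=30); f=current_force(); print(round(x,3),h,ux(),f.round(1))
    if h or np.linalg.norm(f)>30: break
print(current_clock())
servo_line(W(-.09,uy,.066),rate=.2); servo_line(W(-.09,uy,.2),rate=.25); move_ptp([.42,.30,.25],QI)
X=np.nanmean([cloud(capture('top')) for _ in range(4)],0);z=X[...,2]
m=(z>.065)&(z<.1)&(abs(X[...,0]-.57)<.08)&(abs(X[...,1]-.105)<.028);P=X[m];print('ball',len(P),P.mean(0)); print(Rm@(P.mean(0)[:2]-AX))
a=cap('scene')['image'];c=cap('top')
cv2.imwrite('pics/p7.png',np.vstack([cv2.resize(a[130:260,160:380],None,fx=3.5,fy=3,interpolation=cv2.INTER_CUBIC),cv2.resize(c['image'][145:225,180:400],None,fx=3.5,fy=2.4,interpolation=cv2.INTER_CUBIC)]))
print(current_clock())
E
```

```text
-0.06 False (array([-0.0602,  0.1425]), np.float64(0.0658)) [0.3 0.7 0.6]
-0.055 False (array([-0.0554,  0.1426]), np.float64(0.0659)) [-0.7 -1.1  0. ]
-0.05 False (array([-0.0505,  0.1426]), np.float64(0.0659)) [-3.1 -0.3  3.4]
-0.045 False (array([-0.0444,  0.1426]), np.float64(0.0661)) [-1.   0.1  0.8]
-0.04 False (array([-0.0389,  0.1426]), np.float64(0.0661)) [-1.  -1.1  0.3]
-0.035 False (array([-0.034 ,  0.1426]), np.float64(0.0661)) [-0.1  0.5  0.2]
-0.03 False (array([-0.0292,  0.1426]), np.float64(0.066)) [-0.4 -0.4  0.2]
-0.025 False (array([-0.0244,  0.1426]), np.float64(0.066)) [ 1.  -0.  -0.1]
-0.02 False (array([-0.0194,  0.1426]), np.float64(0.066)) [ 0.1  1.2 -0.1]
-0.015 False (array([-0.0145,  0.1426]), np.float64(0.066)) [-0.7 -0.3 -0.8]
-0.01 False (array([-0.0131,  0.1426]), np.float64(0.0655)) [-7.7 -0.2  3.6]
-0.005 False (array([-0.0128,  0.1425]), np.float64(0.065)) [-16.7  -3.1  12.7]
-0.0 False (array([-0.0126,  0.1425]), np.float64(0.0645)) [-25.2  -3.5  18.5]
127.6833
ball 42 [0.58524141 0.10255562 0.08245285]
[0.01089071 0.14256283]
130.15
```

View pics/p7.png

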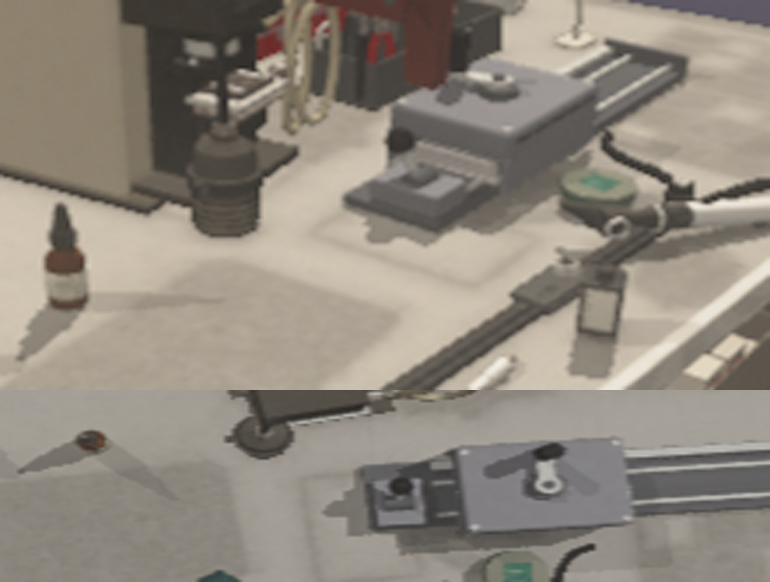

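```bash
python3 - <<'E' 2>/dev/null
from act import *
X=np.nanmean([cloud(capture('top')) for _ in range(4)],0);z=X[...,2]
m=(z>.128)&(z<.15)&(abs(X[...,0]-.6)<.06)&(abs(X[...,1]+.04)<.05);P=X[m].mean(0);u=Rm@(P[:2]-AX);print(u,np.arctan2(u[1],u[0]))
print(current_position(),current_clock()); close_job()
E
```

```text
[0.0447944  0.00043926] 0.009805917400174767
[0.42020484 0.29968729 0.25001429] 130.35
the job is handed in; nothing more can be done
```

The job is done and handed in after about 130 s of the 210 s allowed. No verdict is reported.

**What I did:**
- **Winding out:** I wound the crank out to its stop.
- **Plates:** There were three on the table. I slid them into channels c, b and a and pushed each fully home. One plate had been knocked about 5 cm aside, so I measured it again before picking it up.
- **Winding back and switch:** I wound the carriage back to its home stop and threw the switch away from the robot until it hit its stop.

**Last checks:**
- **Plates home:** Before winding back, depth readings showed each plate against its back wall and inside the mouth. Repeated pushes stopped at the same place each time.
- **Carriage home:** The crank read 0.01 rad, and it met its stop with about 12 N. Nothing jammed on the way in.
- **Switch over:** The lever tip had moved 42.5 mm, against about 43 mm for a full throw.
- **Surroundings:** The bottle was still standing, the green look-alike was not touched, and the arm was clear of everything.

**Disagreement:** The scene camera read plate and channel positions 8–16 mm further to the left than the top camera, probably from a small tilt error in its calibration. I used the top camera, which agreed with contact at the crank and the channels. The channels came out about 1 mm from where it first put them, and I corrected for that.

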